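# Unlock the bucket balance and bring the centrifuge bucket to weight

### The arm

A 6-joint arm with a two-finger parallel gripper is mounted at the origin on the work surface. World frame = base frame: x ahead of the robot, y to its left, z up, the work surface at z = 0. Lengths are in m, angles in rad, forces in N, time in s.
With the tool pointing down it reaches from about 0.275 to 0.875 m from the base axis. Payload 12.5 kg.
Tool frame: the origin (TCP) lies on the centre line of the jaws, within the pads' length; the fingertips stand r.finger_overhang ahead of it and the grasp point (between the pads) lies 3 mm ahead of it (r.finger_overhang is the distance from the TCP to the fingertips, in m); z points along the fingers, y is the direction in which the jaws open and shut (so a half turn about z gives the same grasp; the last joint's range is limited). The gripper opens to 85 mm and grips with 20 to 120 N. Pads are 22 mm wide; open, the fingers measure 114 mm over their backs; the gripper's body (76 mm by 85 mm) begins 54 mm behind the grasp point. The pads swing forward as they close: fully open they stand 13 mm farther back than shut.
Start: joints at [-1.349, 0.351, 1.652, -0, 1.139, -0.085], TCP at [0.166, -0.524, 0.253] pointing down, gripper open.
Joint ranges: [-2.75, 2.75], [-0.79, 2.1], [0.01, 2.65], [-1.57, 4.71], [0.07, 3.14], [-2.87, 2.87]. Speed limits (rad/s): [2.22, 2.22, 2.79, 3.14, 3.14, 3.14].

### API

Orientations are given as a unit quaternion [x, y, z, w].
In Python, from cell import r, optics gives the robot as it stands. The module is installed in compiled form; this text tells all that it offers. Calls block until the motion is done:
- r.move_to(position, orientation): joint-space move of the TCP to a pose.
- r.move_linear(position, rot=None, vel=0.15): straight line of the TCP; rot=None keeps the orientation; vel is the mean speed in m/s.
- r.set_joints(angles): joint-space move.
- r.set_gripper(opening, squeeze=None): opening from 0.0 (shut) to 1.0 (fully open); squeeze is the grip in N (None keeps the last); returns when the fingers have stopped.
- r.sleep(seconds).
- r.inverse_kinematics(position, orientation): joint angles nearest the present ones, or None.
- optics.get_image(name): name is "side" or "top" or "wrist"; returns a dict with "pixels" (480x640x3 uint8, red, green, blue), "depth" (480x640 float32, m along the optical axis (not along the pixel's ray), 0 where there is no reading), "fx", "fy", "cx", "cy" (pixels), "camera_from_world" (4x4, takes a point from world to camera coordinates); the wrist camera has in their place "mount" (4x4, takes a point from camera to tool coordinates, whose origin is the TCP and whose axes are the flange's). Camera axes: x right, y down, z forward; pixel columns grow to the right and rows downward; lengths in m; the calibration is good to about 2 mm. The wrist camera is an equidistant fisheye: a pixel r from the principal point sees the ray r / f radians off the axis. A picture is of the moment at which its call begins: read the wrist's pose just before it.
A pose or a line that the arm cannot do raises r.PlanningError and nothing moves.
- r.hand_in(): hands the job in, once; it reports no verdict.
Readings, each from a call of its own:
- r.current_t(): time.
- r.current_q(): joint angles.
- r.current_qvel(): joint speeds.
- r.current_effort(): joint torques, N m.
- r.current_tool_pos(): TCP position.
- r.current_ee_rot(): TCP orientation.
- r.current_contact_force(): force on the tool from outside, world axes, zero at the start.
- r.current_torque(): the same for the moment, N m.
- r.current_opening(): opening from 0.0 (shut) to 1.0 (fully open).
Only numpy, scipy, OpenCV 4.12 (cv2) and the standard library are available. Lean on these libraries where they do the work, as an engineer would, in place of code of your own. Each camera call takes 0.05 s, during which the arm holds its last target.

### The job

Free the balance's pan by turning its three captive lock screws counterclockwise to their stops with the fork key, never with the fingers. Then set ballast blanks in the pan beside the centrifuge bucket, as many large and small ones as it takes, until the pointer rests between the two marks of the band on the scale post. Leave the bucket upright in the pan, the key back upright in its holder, and the tube rack, bottle and yellow box where they are.

Things in the scene. Friction and masses are not known exactly. Their poses are not given: they have to be found in the camera images.
- balance: Bench balance, fixed: grey base plate 280 x 300 mm, 30 mm high, with a lock bar along its front (-x) edge, a sprung steel pan in the middle and a white scale post (50 mm wide, 150 mm high) at its far edge, 116 mm along +x. Origin: under the pan's centre, on the table. Axes: +x away from the front, +y left along the lock bar, z up. Its place and yaw vary.
- lock_bar: Grey bar 50 x 250 x 75 mm high, part of the balance (centre 140 mm in front of the pan's centre), which carries the three screws on its top.
- pan (a joint): How far the sprung pan has sunk, m: 0 empty, end of travel 0.075. 75 g sinks it 6 mm. While any lock screw is shut it cannot sink. The pointer stands at the upper mark at 0.0535 and at the lower mark at 0.0625 (the band is 9 mm high, its middle 0.058).
- pan_floor (a point): Centre of the pan's floor (upper surface), 120 mm above the table when not sunk; moves with the pan. Axes as the balance's. The inside is 182 mm (x) by 282 mm (y), with a rim 13 mm high.
- upper_mark (a point): Upper black line of the band on the white scale post, 66.5 mm above the table; the lower line of the band is 9 mm below it, and a shorter third line at 120 mm is zero. The black pointer on the far side of the pan, level with the pan's floor, runs down beside these lines.
- screw_a (a joint): Turn of the left (+y) captive lock screw, rad, growing counterclockwise seen from above; near 0 (up to 0.3) its tongue reaches under the pan (shut), at its stop, 1.57, the tongue points to the balance's +y (open). It turns stiffly (0.05 N m).
- screw_a_head (a point): Head of the left (+y) lock screw, 85 mm to the left of the lock bar's middle: the point on its axis at the top of its round flange (diameter 44 mm), 81 mm above the table. From here a tab rises 14 mm more, 28 mm long along this point's x axis and 5 mm thick. A flat tongue, its top level with the flange's, points along +x, 55 mm from the axis. The axes turn with the screw.
- screw_b (a joint): Turn of the middle captive lock screw, rad, growing counterclockwise seen from above; near 0 (up to 0.3) its tongue reaches under the pan (shut), at its stop, 1.57, the tongue points to the balance's +y (open). It turns stiffly (0.05 N m).
- screw_b_head (a point): Head of the middle lock screw, at the lock bar's middle: the point on its axis at the top of its round flange (diameter 44 mm), 81 mm above the table. From here a tab rises 14 mm more, 28 mm long along this point's x axis and 5 mm thick. A flat tongue, its top level with the flange's, points along +x, 55 mm from the axis. The axes turn with the screw.
- screw_c (a joint): Turn of the right (-y) captive lock screw, rad, growing counterclockwise seen from above; near 0 (up to 0.3) its tongue reaches under the pan (shut), at its stop, 1.57, the tongue points to the balance's +y (open). It turns stiffly (0.05 N m).
- screw_c_head (a point): Head of the right (-y) lock screw, 85 mm to the right of the lock bar's middle: the point on its axis at the top of its round flange (diameter 44 mm), 81 mm above the table. From here a tab rises 14 mm more, 28 mm long along this point's x axis and 5 mm thick. A flat tongue, its top level with the flange's, points along +x, 55 mm from the axis. The axes turn with the screw.
- key: Upright fork key, 130 mm tall, 150 g. Origin: middle of its foot; z up. Foot 34 (x) by 23 mm (y) with a slot 9 mm wide, 17 mm deep, right through along x; it drops over a screw's tab with 2 mm to spare each side (about 0.15 rad of play). Shank from 28 to 60 mm up; black square handle 24 x 24 mm from 60 to 130 mm up. Stands in its holder, x along the holder's x.
- holder: Key holder, fixed: black base 100 x 80 x 4 mm with an open-topped pocket, inside 40 mm (x) by 29 mm (y), its floor 9 mm and its rim 34 mm above the table. Origin: under the pocket's centre, on the table.
- bucket: Grey centrifuge bucket, 74 mm wide, 66 mm high (77 with the tube caps), loaded with capped tubes; stands in the middle of the pan. Weight unknown, about 195 to 365 g. Origin: centre of its underside.
- large1: Large hollow aluminium ballast blank, upright cylinder 46 mm across, 70 mm tall, 150 g. Origin: centre of its underside, z along its axis. Three to five of the large ones are there.
- large2: Large hollow aluminium ballast blank, upright cylinder 46 mm across, 70 mm tall, 150 g. Origin: centre of its underside, z along its axis. Three to five of the large ones are there.
- large3: Large hollow aluminium ballast blank, upright cylinder 46 mm across, 70 mm tall, 150 g. Origin: centre of its underside, z along its axis. Three to five of the large ones are there.
- large4: Large hollow aluminium ballast blank, upright cylinder 46 mm across, 70 mm tall, 150 g. Origin: centre of its underside, z along its axis. Three to five of the large ones are there.
- large5: Large hollow aluminium ballast blank, upright cylinder 46 mm across, 70 mm tall, 150 g. Origin: centre of its underside, z along its axis. Three to five of the large ones are there.
- small1: Small hollow aluminium ballast blank, upright cylinder 34 mm across, 60 mm tall, 75 g. Origin: centre of its underside, z along its axis.
- small2: Small hollow aluminium ballast blank, upright cylinder 34 mm across, 60 mm tall, 75 g. Origin: centre of its underside, z along its axis.
- tube_rack: Bystander: blue tube rack with capped tubes, 70 x 160 mm, 88 mm high. Origin: centre of its underside.
- reagent: Bystander: white reagent bottle, 68 mm across, 105 mm high. Origin: centre of its underside.
- caddy: Bystander: open yellow box, 100 x 90 x 50 mm. Origin: centre of its underside.

How it is judged:
By the outcome, as a careful person would: the job done as asked, in the order asked, and still so for the second after the job is handed in, with the robot touching nothing.
Of large1, large2, large3, large4, large5 only 3 to 5 are there at a start; the rules pass over those that are not, and their reading is None.
At some moment in a run one of large1, large2, large3, large4, large5, small1, small2 may be knocked a few centimetres aside while the robot is not near it.
It also fails if it takes over 210 s, if anything falls off the work surface, if the arm or the gripper's body presses on something with over 40 N, if the wrist force passes 120 N, or if a joint passes its speed limit or range.

## Working session

There is one attempt and no reset: what is moved stays moved. The work goes in short steps, each a Python script; the robot and the scene stay as the last script left them, time stands still between calls to the robot, and variables do not carry over. Pictures are saved under pics/ and viewed, and the job is handed in when it is done.

```bash
mkdir -p pics; ls; cat > h.py <<'E'
import numpy as np, cv2
from cell import r, optics
def snap(name, fn):
    im=optics.get_image(name); cv2.imwrite('pics/'+fn+'.png', im['pixels'][:,:,::-1]); 
    np.savez('pics/'+fn+'.npz', **{k:v for k,v in im.items()}); return im
E
python3 - <<'E'
from h import *
print(r.current_t(), r.finger_overhang, r.current_tool_pos(), r.current_ee_rot(), r.current_contact_force(), r.current_opening())
for n in ('side','top','wrist'):
    im=snap(n,n+'0'); print(n,im['fx'],im['fy'],im['cx'],im['cy']); print(np.round(im.get('camera_from_world',im.get('mount')),4))
E
```

```text
pics
0.0 0.022 [ 0.16606729 -0.5240233   0.25275199] [ 9.88260273e-01  1.52778590e-01 -2.27843253e-05 -5.79059997e-04] [ 0.12939536 -0.66723273  0.11135586] 0.9975169633156535
side 512.4993693507972 512.4993693507972 323.76886723924684 232.41395350778163
[[-0.8433 -0.5374 -0.0097  0.4211]
 [-0.3617  0.5807 -0.7293  0.2477]
 [ 0.3976 -0.6115 -0.6841  1.0077]
 [ 0.      0.      0.      1.    ]]
top 440.4566512312545 440.4566512312545 325.781108754823 235.33227427253496
[[ 0.0271 -0.9996  0.0052 -0.0252]
 [-0.9965 -0.0274 -0.0785  0.497 ]
 [ 0.0787 -0.003  -0.9969  1.1262]
 [ 0.      0.      0.      1.    ]]
wrist 371.64829954431775 371.64829954431775 316.10581014715933 239.7703181556077
[[-0.000e+00 -9.521e-01 -3.059e-01  7.790e-02]
 [ 1.000e+00  0.000e+00 -0.000e+00 -3.000e-04]
 [ 0.000e+00 -3.059e-01  9.521e-01 -1.197e-01]
 [ 0.000e+00  0.000e+00  0.000e+00  1.000e+00]]
```

View pics/top0.png

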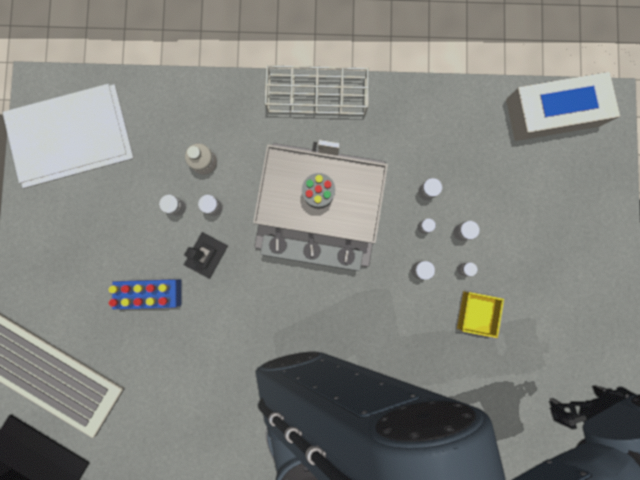

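View pics/side0.png

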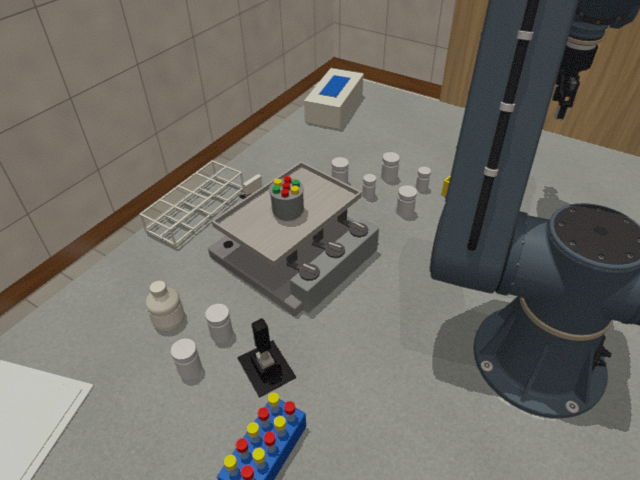

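View pics/wrist0.png

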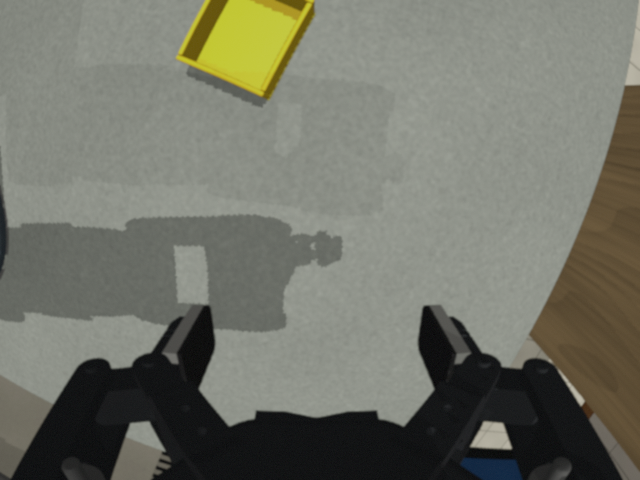

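```bash
cat >> h.py <<'E'
def load(fn):
    d=np.load('pics/'+fn+'.npz'); return {k:d[k] for k in d.files}
def plane(im,u,v,z):
    T=im['camera_from_world']; R=T[:3,:3]; t=T[:3,3]; c=-R.T@t
    d=R.T@np.array([(u-im['cx'])/im['fx'],(v-im['cy'])/im['fy'],1.0]); return c+d*(z-c[2])/d[2]
def deproj(im,u,v):
    z=im['depth'][int(v),int(u)]; T=im['camera_from_world']
    return T[:3,:3].T@(np.array([(u-im['cx'])/im['fx']*z,(v-im['cy'])/im['fy']*z,z])-T[:3,3])
def project(im,p):
    q=im['camera_from_world'][:3,:3]@np.asarray(p)+im['camera_from_world'][:3,3]
    return im['fx']*q[0]/q[2]+im['cx'], im['fy']*q[1]/q[2]+im['cy']
def cloud(im):
    v,u=np.mgrid[:480,:640]; z=im['depth']; T=im['camera_from_world']
    P=np.stack([(u-im['cx'])/im['fx']*z,(v-im['cy'])/im['fy']*z,z],-1)
    return (P-T[:3,3])@T[:3,:3]
E
python3 - <<'E'
from h import *
im=load('top0')
for n,u,v,z in [('c1',270,147,.133),('c2',387,163,.133),('c3',374,242,.133),('c4',254,222,.133),('bucket',318,188,.07+.12),('sa',277,242,.09),('sb',312,247,.09),('sc',346,254,.09),('key',206,240,.13),('hold',206,256,.004)]:
    print(n,np.round(plane(im,u,v,z),3),np.round(deproj(im,u,v),3))
# blanks via cloud
P=cloud(im)
g=cv2.imread('pics/top0.png')
for n,h,lst in [('L',.07,[(169,205),(207,205),(432,187),(470,230),(425,270)]),('S',.06,[(428,226),(470,269)])]:
    m=((abs(P[...,2]-h)<.012)).astype(np.uint8)
    k,l,st,ce=cv2.connectedComponentsWithStats(m)
    for u,v in lst:
        i=l[v,u]; print(n,(u,v),i, st[i][4], np.round(P[l==i].mean(0),4) if i else P[v,u])
crop=cv2.resize(g[130:290,150:400],None,fx=3.2,fy=3.2,interpolation=cv2.INTER_CUBIC); cv2.imwrite('pics/crop0.png',crop)
E
```

```text
c1 [0.696 0.127 0.133] [0.697 0.128 0.127]
c2 [ 0.665 -0.152  0.133] [ 0.698 -0.171 -0.001]
c3 [ 0.476 -0.125  0.133] [ 0.476 -0.124  0.135]
c4 [0.515 0.158 0.133] [0.515 0.158 0.131]
bucket [0.589 0.009 0.19 ] [0.588 0.009 0.196]
sa [0.472 0.107 0.09 ] [0.472 0.106 0.099]
sb [0.463 0.021 0.09 ] [0.463 0.022 0.084]
sc [ 0.448 -0.062  0.09 ] [ 0.448 -0.062  0.091]
key [0.47  0.269 0.13 ] [0.478 0.303 0.004]
hold [0.436 0.301 0.004] [0.435 0.292 0.036]
L (169, 205) 35 286 [0.5617 0.3828 0.0711]
L (207, 205) 36 279 [0.5643 0.2862 0.0711]
L (432, 187) 34 274 [ 0.6216 -0.2744  0.0702]
L (470, 230) 38 281 [ 0.5171 -0.368   0.0702]
L (425, 270) 50 277 [ 0.4142 -0.2576  0.0707]
S (428, 226) 15 151 [ 0.5273 -0.2668  0.0603]
S (470, 269) 57 158 [ 0.4197 -0.3721  0.0601]
```

View pics/crop0.png

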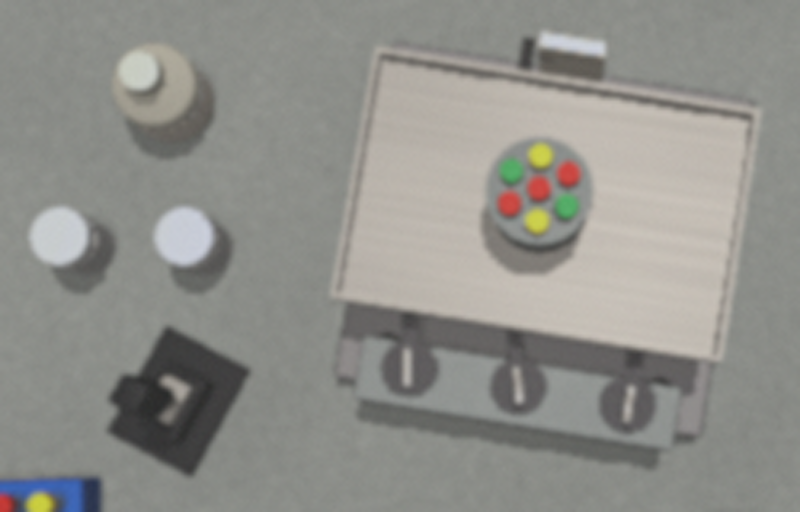

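```bash
cat >> h.py <<'E'
from scipy.spatial.transform import Rotation as Rot
def down(psi): return [np.cos(psi/2),np.sin(psi/2),0.,0.]
def wsnap(fn):
    p=np.array(r.current_tool_pos()); q=np.array(r.current_ee_rot()); im=optics.get_image('wrist')
    cv2.imwrite('pics/'+fn+'.png', im['pixels'][:,:,::-1]); im['p']=p; im['q']=q
    np.savez('pics/'+fn+'.npz', **im); return im
def wT(im):
    T=np.eye(4); T[:3,:3]=Rot.from_quat(im['q']).as_matrix(); T[:3,3]=im['p']; return T@im['mount']
def wray(im,u,v):
    u=np.asarray(u,float); v=np.asarray(v,float)
    x=(u-im['cx'])/im['fx']; y=(v-im['cy'])/im['fy']; th=np.hypot(x,y); s=np.where(th>1e-9,np.sin(th)/np.maximum(th,1e-9),1)
    return np.stack([x*s,y*s,np.cos(th)],-1)
def wplane(im,u,v,z):
    T=wT(im); d=wray(im,u,v)@T[:3,:3].T; c=T[:3,3]; return c+d*((z-c[2])/d[...,2])[...,None]
def wdep(im,u,v):
    T=wT(im); d=wray(im,u,v); z=im['depth'][int(v),int(u)]; return T[:3,:3]@(d*z/d[2])+T[:3,3]
def wcloud(im):
    v,u=np.mgrid[:480,:640]; d=wray(im,u,v); T=wT(im); P=d*(im['depth']/np.maximum(d[...,2],.05))[...,None]
    return P@T[:3,:3].T+T[:3,3]
def wproj(im,p):
    T=np.linalg.inv(wT(im)); q=T[:3,:3]@np.asarray(p)+T[:3,3]; th=np.arctan2(np.hypot(q[0],q[1]),q[2]); n=np.hypot(q[0],q[1])
    return im['cx']+im['fx']*th*q[0]/n, im['cy']+im['fy']*th*q[1]/n
E
python3 - <<'E'
from h import *
r.move_to([0.40,0.01,0.36],down(-0.12)); im=wsnap('w1'); print(r.current_t(),np.round(im['p'],4))
r.move_to([0.38,0.29,0.30],down(0.)); im=wsnap('w2'); print(r.current_t(),np.round(im['p'],4),r.current_contact_force())
E
```

```text
2.325 [0.4001 0.0096 0.3599]
3.4833 [0.3805 0.2893 0.3002] [-0.35720519 -0.12698354 -0.52224772]
```

View pics/w1.png

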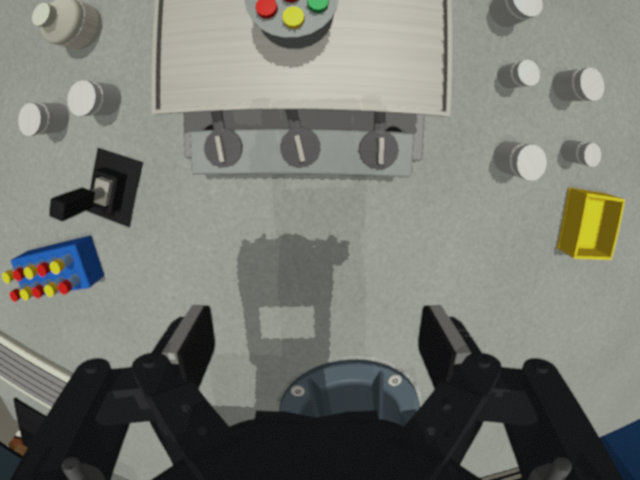

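View pics/w2.png

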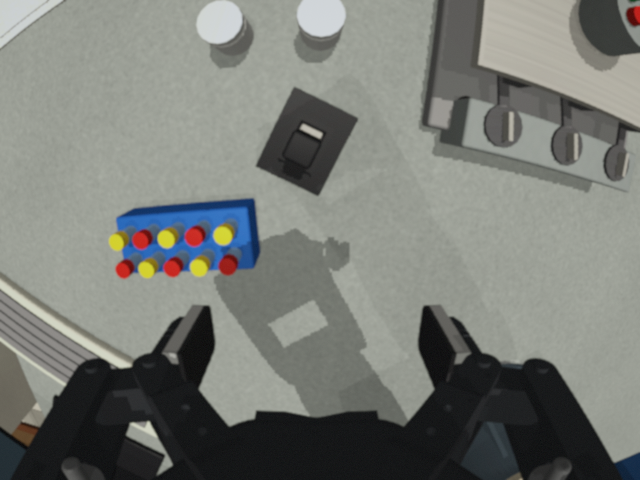

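```bash
python3 - <<'E'
from h import *
im=load('w2')
c=np.array([(296,88),(357,119),(318,194),(257,165)],float)
g=cv2.cvtColor(im['pixels'],cv2.COLOR_RGB2GRAY)
W=wplane(im,c[:,0],c[:,1],.004); print(np.round(W,4), 'ctr',np.round(W.mean(0),4))
e1=(W[1]-W[2]+W[0]-W[3])[:2]/2; e2=(W[0]-W[1]+W[3]-W[2])[:2]/2
print('len',np.linalg.norm(e1),np.linalg.norm(e2),'ang',np.arctan2(e1[1],e1[0]),np.arctan2(e2[1],e2[0])-np.pi/2)
# key handle top at z=.13+.009
P=wcloud(im); 
for f in ('w1','w2'):
    i2=load(f); P=wcloud(i2); 
    m=(P[...,2]>.115)&(P[...,2]<.15)&(np.hypot(P[...,0]-.45,P[...,1]-.29)<.08); print(f,'key pts',m.sum(),np.round(P[m].mean(0),4), np.round(np.percentile(P[m][:,2],[5,50,95]),4))
    if m.sum()>10:
        m2=m&(P[...,2]>.133); print(cv2.minAreaRect((P[m2][:,:2]*1000).astype(np.float32)))
# holder black-ish depth layer: pocket rim z .034
im=load('w1'); P=wcloud(im); g=cv2.cvtColor(im['pixels'],cv2.COLOR_RGB2GRAY)
for f in ('w1','w2'):
  im=load(f); P=wcloud(im); g=cv2.cvtColor(im['pixels'],cv2.COLOR_RGB2GRAY)
  for n,x,y in (('a',.471,.107),('b',.462,.021),('c',.448,-.063)):
    near=(np.hypot(P[...,0]-x,P[...,1]-y)<.03)&(P[...,2]>.06)&(P[...,2]<.11)
    tab=(near&(g>150)).astype(np.uint8)
    k,l,st,ce=cv2.connectedComponentsWithStats(tab); j=1+np.argmax(st[1:,4]); v,u=np.nonzero(l==j)
    Q=wplane(im,u,v,.095)[:,:2]; rc=cv2.minAreaRect((Q*1000).astype(np.float32))
    cc=Q.mean(0); w,V=np.linalg.eigh(np.cov((Q-cc).T)); a=np.arctan(V[1,1]/V[0,1])
    print(f,n,len(u),'ctr',np.round(cc,4),np.round(rc[0],1),np.round(rc[1],1),round(rc[2],1),'pca',round(a,3),'depthz',np.round(np.median(P[v,u,2]),4), 'dctr',np.round(P[v,u].mean(0),4))
E
```

```text
[[0.4993 0.3113 0.004 ]
 [0.4648 0.2442 0.004 ]
 [0.3794 0.2872 0.004 ]
 [0.4134 0.356  0.004 ]] ctr [0.4392 0.2997 0.004 ]
len 0.09622630959351011 0.07608702522435404 ang -0.47358501315341234 -0.46683156005810167
w1 key pts 592 [0.4399 0.2952 0.1326] [0.1175 0.1364 0.1398]
((439.5010070800781, 299.55755615234375), (23.931440353393555, 24.58308219909668), 62.86992263793945)
w2 key pts 982 [0.4399 0.3006 0.1385] [0.1364 0.1388 0.1402]
((439.640380859375, 300.78570556640625), (24.454906463623047, 23.9429931640625), 64.68563079833984)
w1 a 249 ctr [0.4655 0.1212] [461.3 115.9] [51.8 22.4] 29.1 pca 0.406 depthz 0.074 dctr [0.4649 0.1278 0.0741]
w1 b 95 ctr [0.4552 0.0205] [454.9  20.4] [26.  4.] 6.6 pca 0.109 depthz 0.0941 dctr [0.4552 0.0205 0.0941]
w1 c 107 ctr [ 0.447  -0.0843] [442.9 -83.2] [ 7.5 29.6] 84.9 pca -0.097 depthz 0.0743 dctr [ 0.4453 -0.0889  0.0744]
w2 a 437 ctr [0.4653 0.1361] [461.4 129.5] [53.3 27.3] 32.6 pca 0.415 depthz 0.0741 dctr [0.4658 0.1262 0.0741]
w2 b 198 ctr [0.4618 0.0592] [457.1  58.5] [14.5 35.5] 86.0 pca -0.023 depthz 0.0741 dctr [0.4621 0.0445 0.0741]
w2 c 141 ctr [ 0.4465 -0.02  ] [440.9 -22.5] [45.  18.4] 13.7 pca 0.159 depthz 0.0742 dctr [ 0.4458 -0.0399  0.0741]
```

```bash
python3 - <<'E'
from h import *
for f in ('w1','w2'):
  im=load(f); P=wcloud(im); g=cv2.cvtColor(im['pixels'],cv2.COLOR_RGB2GRAY)
  for n,x,y in (('a',.467,.105),('b',.456,.021),('c',.443,-.063)):
    near=(np.hypot(P[...,0]-x,P[...,1]-y)<.025)
    tab=near&(P[...,2]>.0885)&(P[...,2]<.105)
    v,u=np.nonzero(tab); Q=P[v,u,:2]; Q=Q[np.hypot(*(Q-np.median(Q,0)).T)<.019]; cc=Q.mean(0); w,V=np.linalg.eigh(np.cov((Q-cc).T)); a=np.arctan(V[1,1]/V[0,1])
    rc=cv2.minAreaRect((Q*1000).astype(np.float32))
    fl=near&(P[...,2]>.077)&(P[...,2]<.0855)&(g<110); F=P[fl][:,:2]; 
    (ex,ey),er=cv2.minEnclosingCircle((F[np.hypot(*(F-cc).T)<.0235]*1000).astype(np.float32))
    print(f,n,len(u),'tab',np.round(cc,4),np.round(rc[0],1),np.round(rc[1],1),round(rc[2],1),'pca',round(a,3),'flange',round(ex,1),round(ey,1),round(er,1))
im=load('w1'); P=wcloud(im)
m=(P[...,2]>.07)&(P[...,2]<.0775)&(P[...,0]<.5)&(P[...,0]>.38)&(abs(P[...,1]-.02)<.16)
rc=cv2.minAreaRect((P[m][:,:2]*1000).astype(np.float32)); print('bar',rc)
m=(P[...,2]>.128)&(P[...,2]<.138)&(P[...,0]<.72)&(P[...,0]>.45)&(abs(P[...,1]-.01)<.18)
im=load('top0'); P=cloud(im); m=(P[...,2]>.112)&(P[...,2]<.14)&(P[...,0]<.72)&(P[...,0]>.45)&(abs(P[...,1]-.01)<.18)
m=cv2.morphologyEx(m.astype(np.uint8),cv2.MORPH_OPEN,np.ones((5,5)))>0
rc=cv2.minAreaRect((P[m][:,:2]*1000).astype(np.float32)); print('pan',rc)
E
```

```text
w1 a 154 tab [0.4669 0.104 ] [466.6 104.4] [28.6  5.8] 1.0 pca 0.014 flange 467.9 104.2 22.4
w1 b 144 tab [0.4545 0.0204] [454.9  20.3] [28.3  5.7] 6.1 pca 0.118 flange 455.7 20.4 22.2
w1 c 141 tab [ 0.4438 -0.0632] [443.4 -63.6] [ 5.7 27.8] 83.5 pca -0.147 flange 444.5 -63.1 22.7
w2 a 199 tab [0.4664 0.1058] [466.7 105. ] [27.3  6.2] 2.0 pca 0.034 flange 467.5 105.7 22.4
w2 b 172 tab [0.4551 0.0219] [455.1  21.1] [27.8  7.4] 2.3 pca 0.089 flange 455.9 22.5 22.7
w2 c 131 tab [ 0.4432 -0.0621] [443.5 -62.6] [ 7.9 27.1] 82.3 pca -0.144 flange 444.1 -61.8 22.4
bar ((456.9992980957031, 20.01215362548828), (250.1711883544922, 65.00820922851562), 82.34332275390625)
pan ((590.9812622070312, 4.4589080810546875), (290.8633117675781, 196.0804443359375), 82.13969421386719)
```

```bash
cat >> h.py <<'E'
KEY=np.array([.4395,.3003]); HY=-0.47
S={'a':(np.array([.4668,.1044]),0.02),'b':(np.array([.4551,.0206]),0.11),'c':(np.array([.4435,-.0631]),-0.146)}
BY=-0.1375
def st(): print('t',round(r.current_t(),2),'p',np.round(r.current_tool_pos(),4),'F',np.round(r.current_contact_force(),1),'M',np.round(r.current_torque(),2),'op',round(r.current_opening(),3))
E
python3 - <<'E'
from h import *
r.set_gripper(0.6,80)
r.move_to([*KEY,0.25],down(HY)); print(np.round(r.current_q(),2))
r.move_linear([*KEY,0.112]); st()
r.set_gripper(0.0,80); st()
r.move_linear([*KEY,0.20]); st(); im=wsnap('w3'); 
for s,(c,a) in S.items():
    for ps in (a,BY+1.8): print(s,ps,np.round(r.inverse_kinematics([*c,.184],down(ps)),2))
optics; snap('side','side1')
E
```

```text
[0.51 0.32 1.7  0.   1.12 2.55]
t 5.47 p [0.4399 0.3006 0.113 ] F [ 0.1 -0.1 -0. ] M [-0.01  0.02  0.  ] op 0.599
t 5.83 p [0.4399 0.3006 0.1128] F [-0.7 -0.2  6.9] M [-0.08  0.18 -0.  ] op 0.273
t 6.57 p [0.439  0.3    0.1991] F [-0.1  0.1 -1.7] M [ 0.04 -0.01 -0.03] op 0.274
a 0.02 [ 0.12  0.31  1.9  -0.    0.93  1.67]
a 1.6625 [ 0.12  0.31  1.9  -0.    0.93  0.03]
b 0.11 [-0.06  0.28  1.96 -0.    0.91  1.4 ]
b 1.6625 [-0.06  0.28  1.96 -0.    0.91 -0.15]
c -0.146 [-0.25  0.26  1.97 -0.    0.91  1.47]
c 1.6625 [-0.25  0.26  1.97 -0.    0.91 -0.34]
```

View pics/w3.png

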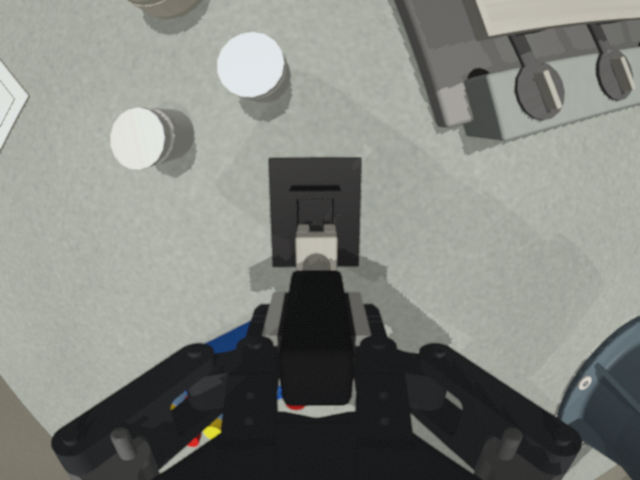

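View pics/side1.png

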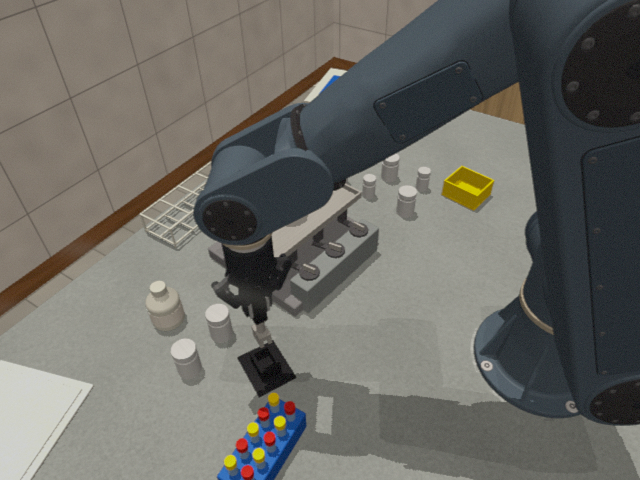

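```bash
cat >> h.py <<'E'
FO=.1038
def seat(s):
    c,a=S[s]
    p=np.array(r.current_tool_pos())
    if p[2]<.255: r.move_linear([p[0],p[1],.26])
    r.move_linear([*c,.26],down(a),vel=.25)
    r.move_linear([*c,.081+FO+.018],vel=.2); st()
    for dz in (.012,.007,.003,.0,-.001):
        r.move_linear([*c,.081+FO+dz],vel=.05); f=r.current_contact_force(); print(dz,np.round(f,1),np.round(r.current_tool_pos(),4))
        if abs(f[2])>12: break
def twist(s,end):
    c,a=S[s]; z=r.current_tool_pos()[2]
    for ps in np.append(np.arange(a+.3,end-.25,.3),np.arange(end-.2,end+.001,.05)):
        r.move_to([*c,z],down(ps)); m=np.array(r.current_torque()); print(round(ps,2),'M',np.round(m,2),'F',np.round(r.current_contact_force(),1))
        if abs(m[2])>1.5: print('stop'); break
E
python3 - <<'E'
from h import *
seat('a'); wsnap('w4')
E
```

```text
t 8.59 p [0.4668 0.1051 0.2031] F [ 0.4  0.5 -0.5] M [ 0.01  0.03 -0.02] op 0.274
0.012 [-0.1 -0.   0.2] [0.467  0.1045 0.1973]
0.007 [-1.   1.  -1.2] [0.4667 0.1043 0.1917]
0.003 [ 0.3  1.2 -1. ] [0.4667 0.1044 0.1876]
0.0 [ 0.5 -0.4 -0.6] [0.4667 0.1044 0.1846]
-0.001 [-0.1 -0.  -1.6] [0.4669 0.1044 0.1839]
```

View pics/w4.png

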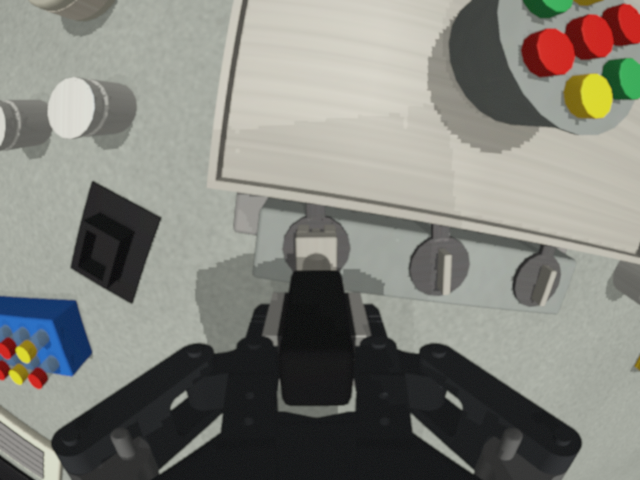

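```bash
python3 - <<'E'
from h import *
twist('a',BY+1.57+.2); print(r.current_t()); wsnap('w5')
E
```

```text
0.32 M [-0.09  0.03 -0.04] F [ 0.9  0.  -1.1]
0.62 M [-0.12 -0.07  0.04] F [-0.2  0.3 -1.4]
0.92 M [-0.33 -0.14 -0.06] F [ 0.9 -0.6 -0.8]
1.22 M [-0.35 -0.33 -0.01] F [ 1.1 -1.9 -1.8]
1.43 M [-0.29 -0.41 -0.07] F [ 2.  -1.2 -1.1]
1.48 M [-0.39 -0.75 -0.06] F [ 2.8 -1.5 -2.2]
1.53 M [-0.41 -0.85 -0.04] F [ 3.4 -1.3 -1.8]
1.58 M [-0.38 -0.97 -0.05] F [ 4.1 -1.6 -1.2]
1.63 M [-0.51 -1.08 -0.63] F [ 3.8 -2.2 -2.1]
12.7917
```

View pics/w5.png

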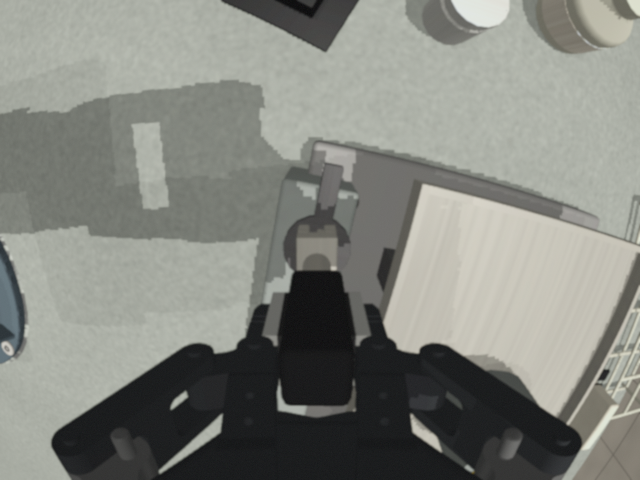

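```bash
cat >> h.py <<'E'
def unseat(s):
    c,a=S[s]; z=r.current_tool_pos()[2]
    r.move_to([*c,z],down(BY+1.57+.03)); r.move_linear([*c,z+.03],vel=.1); r.move_linear([*c,.26],vel=.25); st()
E
python3 - <<'E'
from h import *
unseat('a'); seat('b'); st(); twist('b',BY+1.57+.21); st(); unseat('b'); wsnap('w6')
E
```

```text
t 13.91 p [0.4668 0.1044 0.2599] F [ 0.2 -0.4 -1.9] M [-0.01  0.06  0.03] op 0.27
t 15.84 p [0.4552 0.0207 0.2031] F [ 0.1  0.7 -1. ] M [-0.03 -0.    0.01] op 0.273
0.012 [-0.7  0.2 -0.9] [0.4553 0.0206 0.1973]
0.007 [-0.5 -0.1 -2.1] [0.455  0.0206 0.1917]
0.003 [-0.   1.2 -2.2] [0.455  0.0206 0.1876]
0.0 [ 0.  -0.6 -1.4] [0.455  0.0206 0.1846]
-0.001 [-0.4 -0.6 -0.3] [0.4552 0.0206 0.1838]
t 17.11 p [0.4552 0.0206 0.1838] F [-0.4 -0.6 -0.3] M [ 0.04 -0.1  -0.  ] op 0.273
0.41 M [-0.39  0.05 -0.05] F [ 0.1 -2.7 -0.7]
0.71 M [-0.57 -0.1  -0.04] F [ 0.3 -2.3 -0.8]
1.01 M [-0.57 -0.37 -0.08] F [ 1.1 -1.8 -1.3]
1.31 M [-0.41 -0.51 -0.06] F [ 1.1 -1.1 -1.2]
1.44 M [-0.29 -0.62 -0.05] F [ 2.6 -2.3 -1. ]
1.49 M [-0.35 -0.77 -0.01] F [ 3.  -1.3 -1.6]
1.54 M [-0.36 -0.88 -0.08] F [ 3.2 -1.4 -1.4]
1.59 M [-0.38 -1.12 -0.17] F [ 4.2 -2.1 -1.6]
1.64 M [-0.53 -1.11 -0.8 ] F [ 4.2 -2.1 -0.6]
t 19.93 p [0.4554 0.0206 0.184 ] F [ 4.2 -2.1 -0.6] M [-0.53 -1.11 -0.8 ] op 0.271
t 21.01 p [0.4551 0.0206 0.2599] F [ 0.1  0.3 -2.2] M [ 0.05 -0.02 -0.01] op 0.273
```

View pics/w6.png

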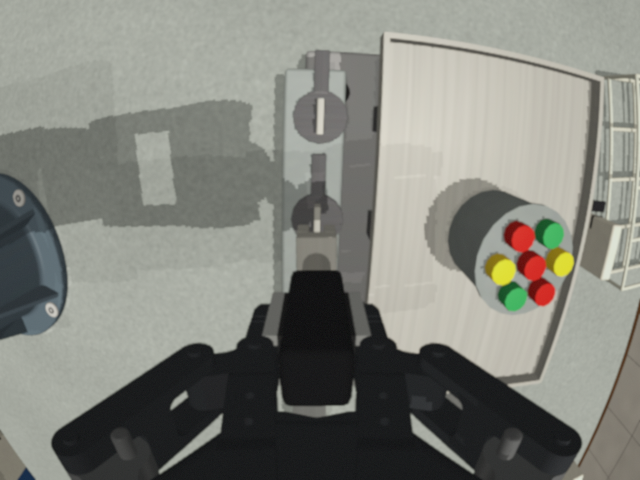

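```bash
python3 - <<'E'
from h import *
seat('c'); st(); twist('c',BY+1.57+.21); st(); unseat('c'); wsnap('w7'); snap('side','side2')
E
```

```text
t 23.25 p [ 0.4436 -0.0631  0.2032] F [-0.8 -0.6 -0.1] M [-0.02 -0.04 -0.02] op 0.271
0.012 [ 0.7 -0.2 -1.2] [ 0.4438 -0.0631  0.1973]
0.007 [-0.3 -0.4 -1.2] [ 0.4434 -0.0631  0.1917]
0.003 [-0.5  1.  -0.7] [ 0.4434 -0.0631  0.1876]
0.0 [ 0.3  0.4 -1.6] [ 0.4434 -0.0631  0.1846]
-0.001 [-0.4  0.6 -1.1] [ 0.4436 -0.0631  0.1839]
t 24.52 p [ 0.4436 -0.0631  0.1839] F [-0.4  0.6 -1.1] M [-0.03 -0.05 -0.02] op 0.274
0.15 M [-0.98  0.23 -0.01] F [-1.3 -4.9 -1.4]
0.45 M [-0.96  0.04 -0.09] F [-0.7 -4.  -0.9]
0.75 M [-0.88 -0.26 -0.03] F [ 0.9 -3.5 -1.1]
1.05 M [-0.67 -0.55 -0.1 ] F [ 1.8 -3.  -0.4]
1.35 M [-0.38 -0.61 -0.06] F [ 2.5 -1.6 -0.4]
1.44 M [-0.44 -0.73 -0.08] F [ 2.9 -2.7 -0.6]
1.49 M [-0.36 -0.79 -0.02] F [ 3.4 -1.   0. ]
1.54 M [-0.31 -0.87 -0.03] F [ 3.7 -1.  -1. ]
1.59 M [-0.36 -1.03 -0.1 ] F [ 3.4 -1.7 -0.8]
1.64 M [-0.42 -1.   -0.83] F [ 4.7 -1.7  0.7]
t 27.73 p [ 0.4436 -0.0631  0.1839] F [ 4.7 -1.7  0.7] M [-0.42 -1.   -0.83] op 0.273
t 28.8 p [ 0.4435 -0.0631  0.2599] F [-0.5  0.1 -1.8] M [0.01 0.04 0.03] op 0.269
```

View pics/w7.png

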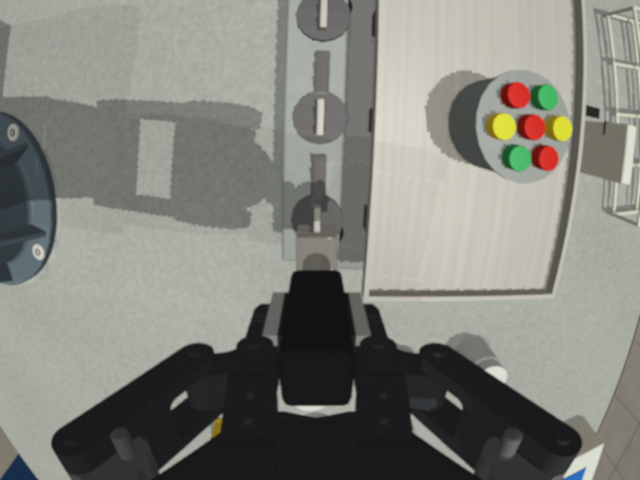

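```bash
python3 - <<'E'
from h import *
r.move_linear([*KEY,.26],down(HY),vel=.3)
K=[.4395,.3003]
r.move_linear([*K,.155],vel=.25); st()
for z in (.14,.128,.118,.1135):
    r.move_linear([*K,z],vel=.08); f=r.current_contact_force(); print(z,np.round(f,1))
    if f[2]>8: break
r.set_gripper(.6); st()
r.move_linear([*K,.25],vel=.25); wsnap('w8')
r.move_to([.40,.0,.38],down(BY)); wsnap('w9'); snap('top','top1'); snap('side','side3'); st()
E
```

```text
t 31.81 p [0.44   0.3005 0.1559] F [ 1.5 -0.2 -0.8] M [-0.06  0.   -0.01] op 0.267
0.14 [-0.1 -0.1 -1.2]
0.128 [ 0.1  0.4 -1.2]
0.118 [ 0.   0.6 -1.6]
0.1135 [-0.1 -1.2 -0.1]
t 33.35 p [0.4396 0.3003 0.1137] F [0.6 0.3 0.4] M [ 0.05 -0.01 -0.  ] op 0.601
t 35.5 p [0.4002 0.0006 0.3795] F [-1.1 -0.1  0.2] M [-0.03  0.01 -0.03] op 0.6
```

View pics/w8.png

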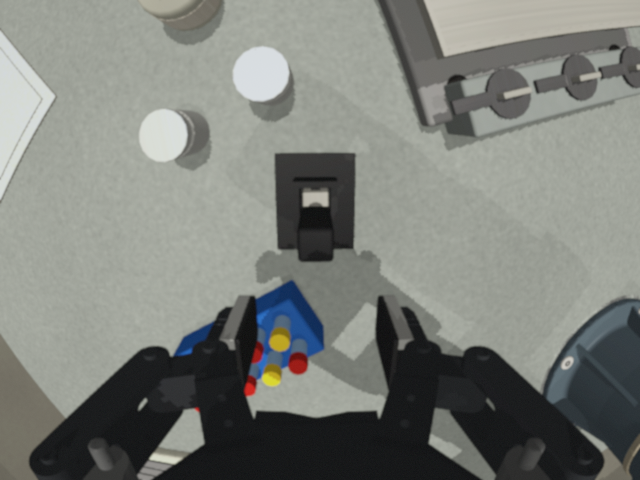

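View pics/w9.png

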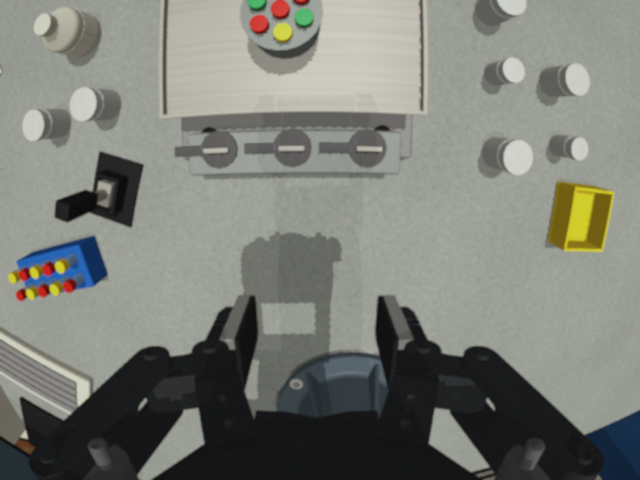

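View pics/side3.png

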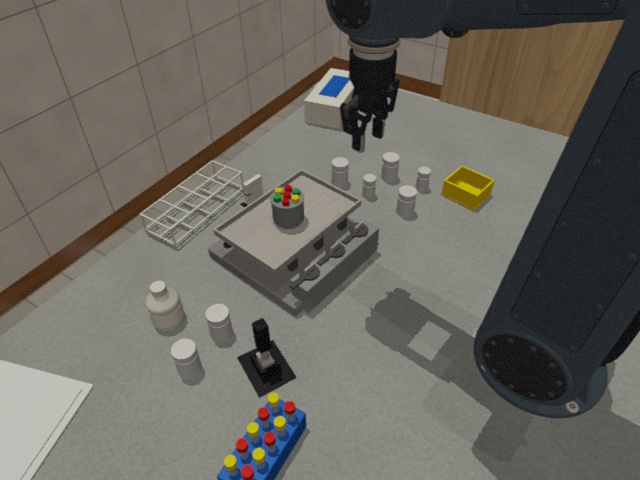

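```bash
cat >> h.py <<'E'
PC=np.array([.5930,.0030])  # pan centre
ex=np.array([np.cos(BY),np.sin(BY)]); ey=np.array([-np.sin(BY),np.cos(BY)])
def bal(x,y): return PC+x*ex+y*ey
def floorz(P,boxes=((-80,-50,-130,130),(-80,80,80,130),(-80,80,-130,-80))):
    d=P[...,:2]-PC; a=d@ex*1000; b=d@ey*1000
    m=np.zeros(a.shape,bool)
    for x0,x1,y0,y1 in boxes: m|=(a>x0)&(a<x1)&(b>y0)&(b<y1)
    m&=(P[...,2]>.035)&(P[...,2]<.125)
    return np.median(P[m][:,2]), m.sum(), np.percentile(P[m][:,2],[10,90])
E
python3 - <<'E'
from h import *
for f in ('top0','top1','side0','side3'): print(f,floorz(cloud(load(f))))
for f in ('w1','w9'): print(f,floorz(wcloud(load(f))))
im=load('top1');P=cloud(im)
m=(P[...,2]>.08)&(P[...,2]<.125)&(np.hypot(*(P[...,:2]-PC).T).T<.2)
m=cv2.morphologyEx(m.astype(np.uint8),cv2.MORPH_OPEN,np.ones((5,5)))>0
print(cv2.minAreaRect((P[m][:,:2]*1000).astype(np.float32)))
m=(P[...,2]>.15)&(P[...,2]<.2)&(np.hypot(*(P[...,:2]-PC).T).T<.08); print('bucket',m.sum(),cv2.minEnclosingCircle((P[m][:,:2]*1000).astype(np.float32)))
for n,h,lst in [('L',.07,[(169,205),(207,205),(432,187),(470,230),(425,270)]),('S',.06,[(428,226),(470,269)])]:
    m=((abs(P[...,2]-h)<.012)).astype(np.uint8)
    k,l,st_,ce=cv2.connectedComponentsWithStats(m)
    for u,v in lst:
        i=l[v,u]; print(n,(u,v),i, st_[i][4], np.round(P[l==i].mean(0),4) if i else P[v,u])
E
```

```text
top0 (np.float64(0.12011028573960786), np.int64(3580), array([0.11765501, 0.12261616]))
top1 (np.float64(0.09603089599139632), np.int64(3447), array([0.09355852, 0.09859145]))
side0 (np.float64(0.11907540387947146), np.int64(2656), array([0.11727408, 0.12097998]))
side3 (np.float64(0.09499533193558178), np.int64(2628), array([0.09313824, 0.09692918]))
w1 (np.float64(0.11795608418391662), np.int64(13975), array([0.11692163, 0.1190133 ]))
w9 (np.float64(0.09387672369856287), np.int64(12509), array([0.09277291, 0.09496242]))
((595.7998046875, 3.76739501953125), (290.7238464355469, 205.7200469970703), 82.15774536132812)
bucket 844 ((586.9082641601562, 9.467415809631348), 37.879024505615234)
L (169, 205) 33 286 [0.5616 0.3828 0.071 ]
L (207, 205) 34 276 [0.5642 0.2864 0.0712]
L (432, 187) 32 274 [ 0.6216 -0.2743  0.0707]
L (470, 230) 36 281 [ 0.517  -0.3679  0.0704]
L (425, 270) 48 277 [ 0.4141 -0.2575  0.0707]
S (428, 226) 14 151 [ 0.5273 -0.2667  0.0604]
S (470, 269) 23 157 [ 0.4196 -0.372   0.0602]
```

```bash
cat >> h.py <<'E'
PS=BY+np.pi/2
def locate(im,xy,h,R=.075,rad=.023):
    P=wcloud(im); m=(abs(P[...,2]-h+.001)<.006)&(np.hypot(P[...,0]-xy[0],P[...,1]-xy[1])<R)
    k,l,s,c=cv2.connectedComponentsWithStats(m.astype(np.uint8))
    j=1+np.argmax(s[1:,4]); Q=P[l==j][:,:2]; (x,y),rr=cv2.minEnclosingCircle((Q*1000).astype(np.float32))
    print('loc mean',np.round(Q.mean(0),4),'circ',round(x/1000,4),round(y/1000,4),'r',round(rr,1),'n',len(Q)); return Q.mean(0)
def pick(xy,h,fn,psi=PS,opn=.75):
    r.set_gripper(opn,50)
    r.move_to([*xy,.25],down(psi)); im=wsnap(fn); c=locate(im,xy,h)
    r.move_linear([*c,.13],vel=.25); r.move_linear([*c,.048 if h>.065 else .043],vel=.12); st()
    r.set_gripper(0.,50); st()
    r.move_linear([*c,.25],vel=.25); st()
def place(x,y,F,sink,gh=.048,opn=.72):
    t=bal(x,y)
    r.move_linear([*t,.25],down(PS),vel=.25)
    r.move_linear([*t,F+gh+.01],vel=.2); r.move_linear([*t,F+gh-sink],vel=.05); st()
    r.set_gripper(opn); r.sleep(.2)
    r.move_linear([*t,.25],vel=.2); st()
E
python3 - <<'E'
from h import *
p=np.array(r.current_tool_pos())
pick((.5642,.2863),.07,'w10'); wsnap('w11')
E
```

```text
loc mean [0.5661 0.2859] circ 0.5659 0.2849 r 23.3 n 2267
t 38.63 p [0.5666 0.2861 0.0488] F [-0.7  0.2  0.7] M [-0.04  0.01 -0.04] op 0.748
t 38.93 p [0.5667 0.2861 0.0492] F [-0.1 -0.5  6.9] M [-0.06  0.24  0.05] op 0.526
t 39.89 p [0.5654 0.2856 0.2484] F [ 0.3  0.7 -1. ] M [-0.01 -0.03 -0.  ] op 0.527
```

View pics/w11.png

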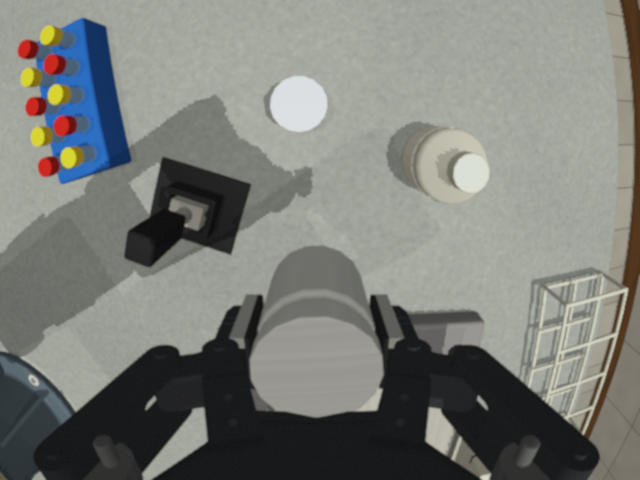

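```bash
python3 - <<'E'
from h import *
place(0,.092,.096,.011); 
r.move_to([.45,-.2,.35],down(PS)); snap('top','top2'); wsnap('w12'); print(floorz(cloud(load('top2')),((-80,-50,-130,130),(-80,80,-130,-80))))
E
```

```text
t 42.08 p [0.6055 0.0941 0.1329] F [ 0.1  0.5 -0.1] M [-0.03  0.11 -0.01] op 0.521
t 43.32 p [0.6051 0.0941 0.2488] F [ 0.9 -0.2 -0.5] M [ 0.01 -0.03 -0.  ] op 0.716
(np.float64(0.0843140202735183), np.int64(2313), array([0.08181067, 0.08683356]))
```

View pics/top2.png

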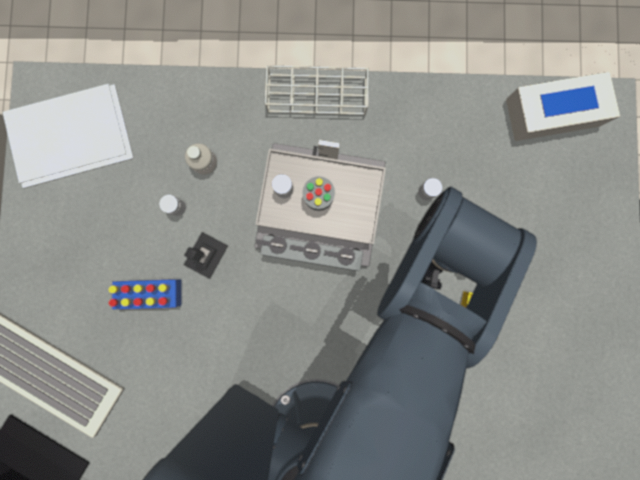

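View pics/w12.png

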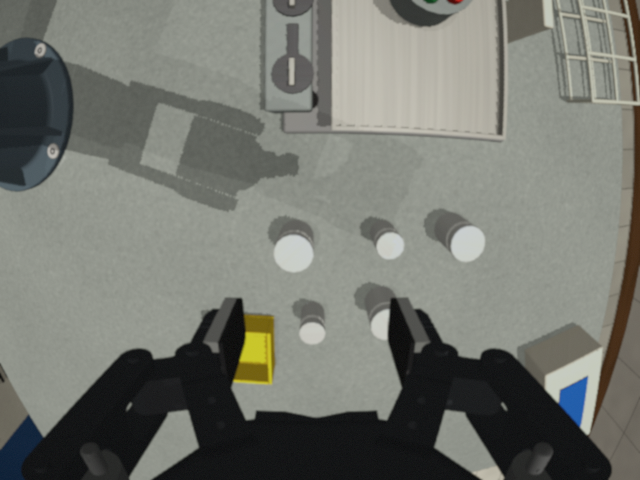

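```bash
python3 - <<'E'
from h import *
pick((.6216,-.2743),.07,'w13')
place(.042,-.095,.084,.011)
r.move_to([.42,-.257,.30],down(PS)); snap('top','top3'); print(floorz(cloud(load('top3')),((-80,-50,-50,130),(-80,-20,-130,-60))))
pick((.4141,-.2575),.07,'w14'); wsnap('w15')
E
```

```text
loc mean [ 0.623  -0.2772] circ 0.6229 -0.278 r 23.2 n 2241
t 47.32 p [ 0.6236 -0.2775  0.0489] F [ 0.6  0.1 -0.4] M [ 0.   -0.01 -0.03] op 0.752
t 47.62 p [ 0.6236 -0.2775  0.0492] F [-0.4 -0.4  5.5] M [0.1  0.2  0.02] op 0.528
t 48.58 p [ 0.6224 -0.2769  0.2482] F [-0.4  0.4 -1.3] M [ 0.04 -0.01 -0.03] op 0.526
t 50.71 p [ 0.6214 -0.0968  0.1209] F [-0.7  0.4 -0.6] M [-0.    0.08 -0.03] op 0.526
t 52.01 p [ 0.621  -0.0967  0.2487] F [ 0.6  0.7 -0.3] M [ 0.02 -0.01  0.02] op 0.716
(np.float64(0.07221658378427284), np.int64(1529), array([0.06967718, 0.07482544]))
loc mean [ 0.4145 -0.2603] circ 0.4144 -0.2611 r 23.2 n 2260
t 55.13 p [ 0.4149 -0.2606  0.0488] F [ 0.7  0.4 -0.3] M [0.02 0.02 0.04] op 0.752
t 55.43 p [ 0.4149 -0.2606  0.049 ] F [-0.1  0.2  6. ] M [0.09 0.25 0.01] op 0.524
t 56.39 p [ 0.414  -0.2599  0.2489] F [-0.1  0.5 -1.7] M [-0.03  0.02  0.06] op 0.529
```

View pics/top3.png

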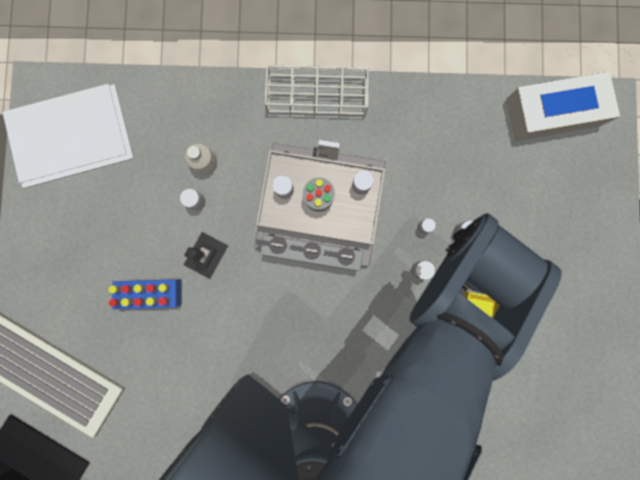

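View pics/w15.png

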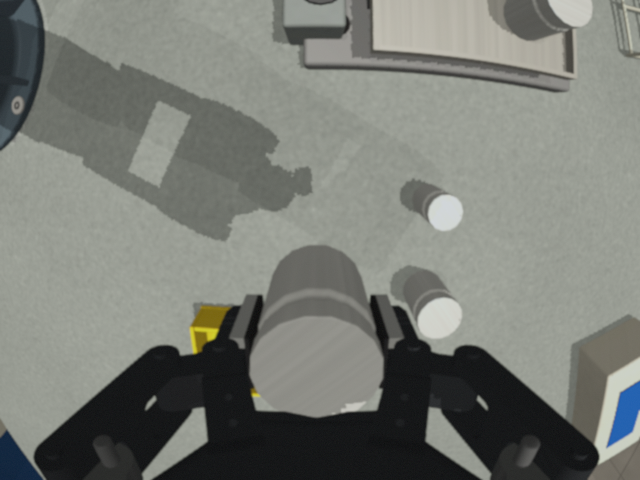

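```bash
python3 - <<'E'
from h import *
place(-.046,-.095,.072,.011)
r.move_to([.38,-.2,.35],down(0)); r.sleep(.5); snap('top','top4');snap('side','side4'); wsnap('w16')
b=((-80,-50,-50,130),(-80,80,125,133))
print(floorz(cloud(load('top4')),b),floorz(cloud(load('top0')),b)); st()
g=cv2.imread('pics/side4.png'); cv2.imwrite('pics/side4c.png',cv2.resize(g[140:320,180:400],None,fx=3.3,fy=3.3,interpolation=cv2.INTER_CUBIC))
E
```

```text
t 58.76 p [ 0.5342 -0.0847  0.1089] F [-0.6 -0.2 -0.1] M [ 0.04  0.12 -0.04] op 0.524
t 60.12 p [ 0.5339 -0.0847  0.2489] F [-0.5  0.2 -0.4] M [ 0.04  0.   -0.05] op 0.718
(np.float64(0.06039274983865189), np.int64(1011), array([0.05751893, 0.06291903])) (np.float64(0.12022238658115919), np.int64(1133), array([0.11779531, 0.12271768]))
t 61.78 p [ 0.38 -0.2   0.35] F [-1.2 -0.6  0.8] M [-0.01 -0.01  0.04] op 0.722
```

View pics/top4.png

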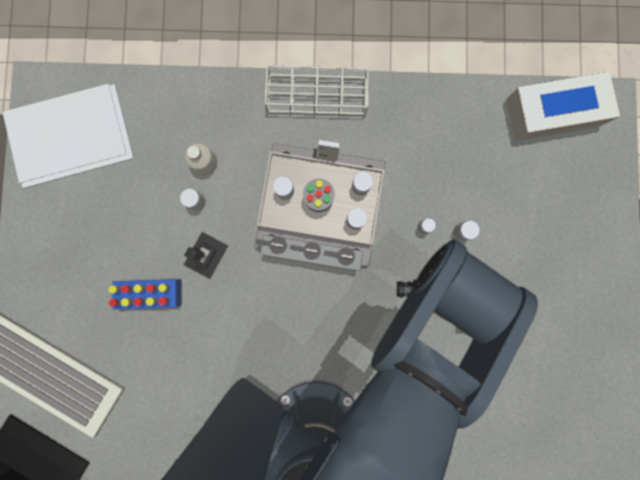

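View pics/side4c.png

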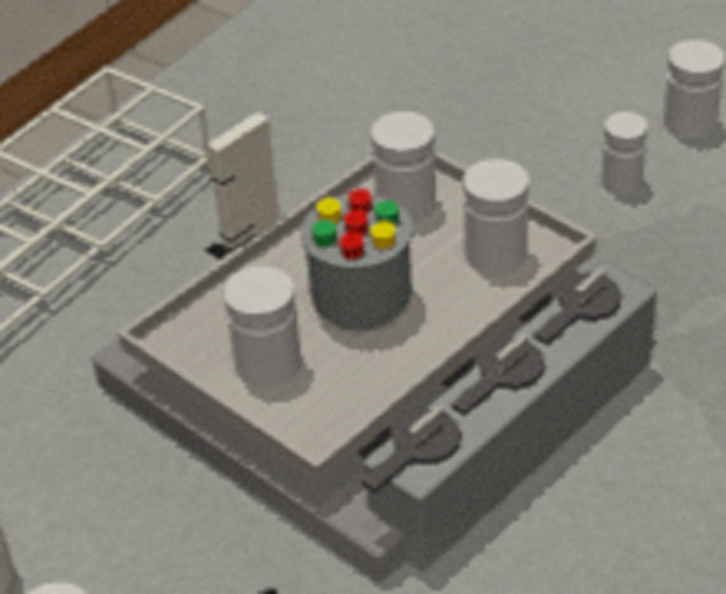

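```bash
python3 - <<'E'
from h import *
r.move_to([.6,.12,.34],down(2.4)); r.move_linear([.6,.14,.22]); im=wsnap('w17'); print(wproj(im,[*bal(.116,0),.0665]),wproj(im,[*bal(.116,0),.0575]))
r.move_linear([.6,.12,.34])
r.move_to([.35,-.25,.35],down(0)); snap('side','side5'); b=((-80,-50,-50,130),(-80,80,125,133)); snap('top','top5'); print(floorz(cloud(load('top5')),b)); st()
E
```

```text
(np.float64(275.6158947268109), np.float64(406.58742494214926)) (np.float64(276.39541941087055), np.float64(400.64360412351175))
(np.float64(0.06043444707465111), np.int64(1011), array([0.05772582, 0.06308628]))
t 66.98 p [ 0.3505 -0.2497  0.3499] F [-0.9 -0.9  0.2] M [-0.03  0.01 -0.  ] op 0.72
```

View pics/w17.png

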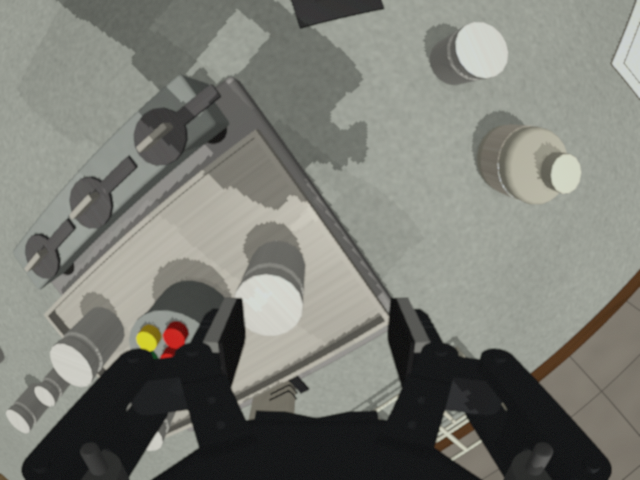

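```bash
python3 - <<'E'
from h import *
g=cv2.imread('pics/side5.png'); cv2.imwrite('pics/side5c.png',cv2.resize(g[165:225,225:285],None,fx=9,fy=9,interpolation=cv2.INTER_CUBIC))
P=wcloud(load('w17')); print('pointer depth z',np.round(P[383:388,298:302,2],4)[::2]); 
im=load('side5')
for y in (.02,.025,.03,.035):
  for z in (.12,.0665,.0602,.0575): u,v=project(im,[*bal(.114,y),z]); print(y,z,round((u-225)*9),round((v-165)*9))
im=load('top5');P=cloud(im)
k=(P[...,2]>.13)&(np.hypot(P[...,0]-.4395,P[...,1]-.3003)<.03); print('key',np.round(P[k].mean(0),4))
E
```

```text
pointer depth z [[0.0596 0.0599 0.0598 0.0599]
 [0.06   0.0594 0.0601 0.0603]
 [0.0598 0.0597 0.0593 0.0594]]
0.02 0.12 193 254
0.02 0.0665 215 410
0.02 0.0602 218 428
0.02 0.0575 219 435
0.025 0.12 179 264
0.025 0.0665 202 419
0.025 0.0602 204 437
0.025 0.0575 205 445
0.03 0.12 165 273
0.03 0.0665 188 429
0.03 0.0602 191 446
0.03 0.0575 192 454
0.035 0.12 150 282
0.035 0.0665 174 438
0.035 0.0602 177 456
0.035 0.0575 178 463
key [0.4377 0.3011 0.1406]
```

View pics/side5c.png

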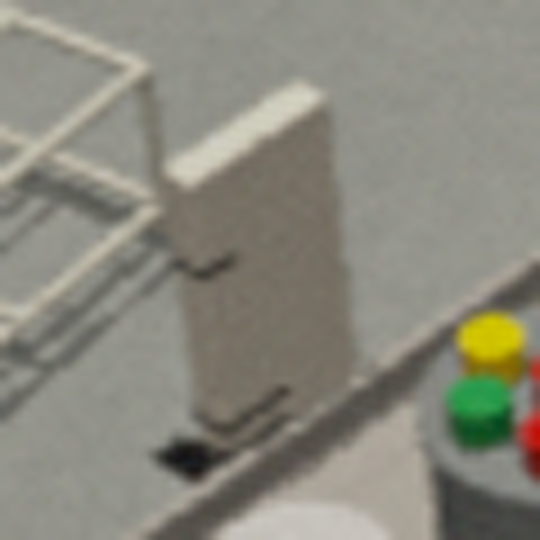

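View pics/side5.png

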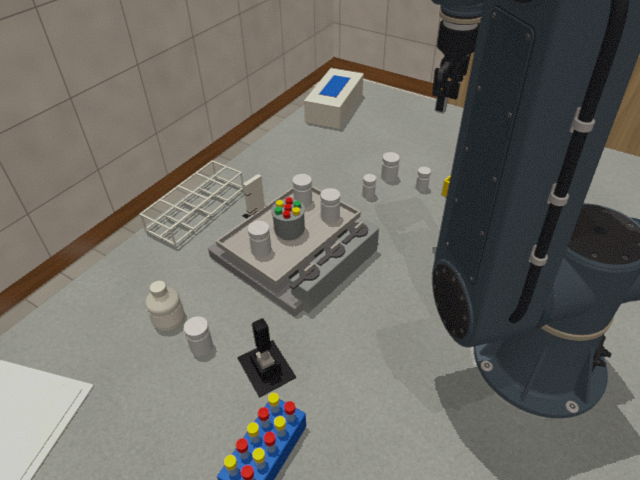

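```bash
python3 - <<'E'
from h import *
im=load('w9'); P=wcloud(im)
for n,(c,a) in S.items():
    m=(P[...,2]>.0885)&(P[...,2]<.105)&(np.hypot(*(P[...,:2]-c).T).T<.02); Q=P[m][:,:2]; w,V=np.linalg.eigh(np.cov(Q.T)); print(n,len(Q),np.arctan2(V[1,1],V[0,1])%np.pi-BY)
r.hand_in(); print(r.current_t())
E
```

```text
a 101 1.5896221897189158
b 115 1.597747962875922
c 102 1.5894652411017083
the job is handed in; nothing more can be done
the job is handed in; nothing more can be done
```

I opened all three lock screws with the fork key, put the key back in its holder, and set three large blanks (450 g) in the pan beside the bucket. I then handed the job in, at about 67 s on the clock.

**Screws:** each was turned until the torque jumped at the stop. In the pictures the tabs measure 1.59–1.60 rad, which is at the 1.57 stop within measuring error.

**Key:** it stands upright in its holder, 2 mm or less from where it started.

**Balance:** the freed pan sank 24.1 mm, which puts the bucket at about 301 g. With the three blanks it sank 59.8 mm, inside the band of 53.5 to 62.5 mm. The wrist camera's depth puts the pointer at about 60 mm above the table, between the marks at 57.5 and 66.5 mm. No view showed the pointer and both marks clearly together, so this check rests on measured heights.

**Everything else:** the bucket stands upright. The rack, bottle and yellow box were not touched and look unmoved in the pictures. One unused large blank on the left was knocked a few centimetres aside during the run; the arm was not near it, and I left it there.

No check failed.

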